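# Open the spring-shut tool cabinet and hold its door wide

## Robot

A 6-joint arm with a two-finger parallel gripper is mounted at the origin on the work surface. World frame = base frame: x ahead of the robot, y to its left, z up, the work surface at z = 0. Lengths are in m, angles in rad, forces in N, time in s.
With the tool pointing down it reaches from about 0.35 to 0.975 m from the base axis. Payload 4.9 kg.
Tool frame: the origin (TCP) lies at the very end of the fingers, on their centre line; the grasp point (between the pads) lies 19 mm behind it; x points along the fingers, y is the direction in which the jaws open and shut, and the axes are right-handed (so a half turn about x gives the same grasp; the last joint's range is limited). The gripper opens to 85 mm and grips with 20 to 120 N. Pads are 22 mm wide; open, the fingers measure 114 mm over their backs; the gripper's body (76 mm by 85 mm) begins 54 mm behind the grasp point. The pads swing forward as they close: fully open they stand 13 mm farther back than shut.
Start: joints at [1.074, 0.053, 1.613, -0, 1.476, -0.119], TCP at [0.231, 0.581, 0.231] pointing down, gripper open.
Joint ranges: [-3.01, 3.01], [-1.01, 2.22], [0.06, 2.58], [-1.02, 4.17], [0.09, 2.62], [-3.14, 3.14]. Speed limits (rad/s): [2.57, 2.57, 3.14, 3.14, 3.14, 3.14].

## Interface

Orientations are given as a rotation vector (axis times angle).
In Python, from station import ctrl, get_image, calibration, finish_job, search_frame, cut_out, mark_of gives the robot as it stands. The module is installed in compiled form; this text tells all that it offers.
- The arm moves only by the tool arm_command, never from a script. Its argument "plan" is a list that holds one entry, the list of rows, each a list of 7 numbers: the shift along the tool's x, y, z in m, then the turn, a rotation vector about the tool's x, y, z in degrees, then the finger opening in m, from 0 to 0.0854. A call has 1 to 20 rows; each row shifts and turns the pose as measured when the row begins, along the tool's axes as they then stand; what a row does not reach is not made up. A row lasts 1/12 s, in which the tool goes at most 41.7 mm and 7.16 degrees, less where a joint would pass 70% of its speed; a pose out of reach is approached as far as the arm can. A call with a gripper value outside its range is refused whole. The fingers move at their own pace and stop on an object; "squeeze" is the grip in N (left out, the last holds). Time passes only in rows, so rows that do not move let the fingers close. It gives the time, the measured TCP pose, the force and the opening at its end, in the units of the state.
- ctrl.get_obs(): the state, without advancing time (a new reading comes with each control period).
- get_image(name): name is "side" or "top"; returns the picture (420x560x3 uint8, red, green, blue); there is no depth.
- calibration(name): a dict with "fx", "fy", "cx", "cy" (pixels), "k1" (the pictures are not rectified: a ray, as slopes to the right and down, at radius r is drawn at 1 + k1 r^2 times it, then the intrinsics apply), "cam_to_world" (4x4, takes a point from camera to world coordinates). Camera axes: x right, y down, z forward; pixel columns grow to the right and rows downward; lengths in m; the calibration is good to about 2 mm. A picture is of the moment at which its call begins. calibration takes no time and is no camera call.
- finish_job(): hands the job in, once; it reports no verdict.
Trained networks look in the newest picture that a camera, given by its name, has taken for a name from the list of things; names that differ only in an ending like _2 or _b are one class to them, and where a whole thing is asked for, a point or a joint stands for the part that bears it (a point fixed in the world has none). Each returns a list of dicts, best first, with "conf" (0 to 1); they miss things now and then, are a little off and sometimes report something else, mostly with a low value. They report only what shows in the picture. A call takes as long as a camera call.
- search_frame(camera, thing): "at" ([x, y, z] in m, in the coordinates of the camera as it stood for that picture, good to about 4 mm: the middle of the surface that is visible of it).
- cut_out(camera, thing): "mask" (420x560 bool, what is visible of it).
- mark_of(camera, thing): "at" ([x, y, z] in m, in the coordinates of the camera as it stood for that picture, good to about 4 mm: a listed point, or the origin of a listed thing).
The state is a dict: "t": time; "q": joint angles; "dq": joint speeds; "effort": joint torques, N m; "tool_pos": TCP position; "tool_rot": TCP orientation; "contact_force": force on the tool from outside, world axes, zero at the start; "wrist_torque": the same for the moment, N m; "opening": finger opening in m.
Only numpy, scipy, OpenCV 4.12 (cv2) and the standard library are available. Lean on these libraries where they do the work, as an engineer would, in place of code of your own. Each camera call takes 0.05 s, during which the arm holds its last target. There are 200 camera calls.

## Task

Open the small red tool cabinet for me, my arms are full: with the door still shut, first squeeze the yellow transport catch on its roof fully back against its black finger rest (it stays there), then squeeze the yellow bar inside the door handle to draw the bolt and swing the door out past the click of its check. A spring pulls the door back if it is let go, so finish while still holding it still and wide open, square to the cabinet's front or a bit wider. Leave the drill, squeegee, ink jar and tape roll where they are.

Things in the scene. Friction and masses are not known exactly. Their poses are not given: they have to be found in the camera images.
- cabinet: Red tool cabinet, black ribs, fixed to the bench. In mm, its axes: x front to back, y to the hinge side, z up; origin: centre of underside, bench level. 260 x 260, roof at z 190 (folded black carrying handle and rails on the rear half, up to 203). Door: red upright panel, outer face x = -150, y +110 (hinge) to -117 (free edge); faces the robot. A steel keeper on its top, y -100, reaches z 214.
- catch (a point): Grip point of the transport catch, roof front, (-92, -12, 212) in the cabinet's axes, 20 above the roof. Two upright tabs, 24 (x) x 8 (y), tops at z 226: fixed black finger rest, outer face 16 to the +y side of this point; yellow sliding tab, outer face 30 to the -y side when locked, 16 when back. Squeeze along y: 46 over both, then 32. About 5 N; it stays where left.
- lock (a joint): Travel of the yellow tab towards the rest, m: 0 to 0.003 locked (start), 0.014 fully back at its stop. It draws a steel bolt out of the keeper on the door's top; the door is free of it from about 0.008.
- handle (a point): Grip point of the door handle (moves with the door); door shut: (-203.5, -32, 174) in the cabinet's axes, 53.5 in front of the door's face. Level black bar, 100 clear between brackets, 12 thick, z 163 to 185, outer face 10.5 further out than this point; behind it, parallel, a yellow squeeze bar, 80 long, 24 high. Pinch both from above, one finger before the black bar, one behind the yellow.
- trigger (a joint): Travel of the yellow squeeze bar towards the black bar, m: 0 at rest, 0.012 squeezed. Its rear face is 22.5 mm behind the handle point (doorwards) at rest, 10.5 squeezed: 33 over both bars, then 21; 31 clear between it and the door at rest. Spring 4 to 9 N, returns. Draws the bolt at the door's free edge equally: clear from about 0.009.
- hinge (a point): Point on the door's vertical hinge axis, (-141, +118, 174) in the cabinet's axes, at handle height. In the door's own axes (those of the cabinet turned by the door angle) the handle point is 62.5 outwards (-x) and 150 along the door (-y) from it.
- door (a joint): Opening angle, rad: 0 shut; grows as the free edge comes out, clockwise from above about the hinge; 1.57 square to the front, stop at 1.95. A spring pulls it shut, 0.25 Nm (shut) to 0.45 Nm (wide): 2 to 3 N at the handle. The door check (spring roller and nub on the hinge) must be passed from 0.55 to 1.05, about 7 N in all at the handle. Let go, the door falls back to the check or shut.
- drill: Yellow and black cordless drill standing on its battery (120 x 76 mm), 211 mm tall; origin: centre of the underside. On the bench to the -y side of the cabinet. Leave alone.
- squeegee: Wooden squeegee with black rubber blade lying flat, 230 x 94 x 24 mm; origin under its middle. In front, +y side. Leave alone.
- ink: White ink jar with black lid, diameter 84, 95 mm tall; origin: centre of the underside. On the bench to the +y side of the cabinet. Leave alone.
- tape: Roll of tan tape lying flat, outer diameter 100, 24 mm high; origin: centre of the underside. In front, -y side. Leave alone.

How it is judged:
By the outcome, as a careful person would: the job done as asked, in the order asked, and still so for the second after the job is handed in, while the arm keeps its last pose, push and grip.
It also fails if it takes over 53 s, if anything falls off the work surface, if the arm or the gripper's body presses on something with over 40 N, if the wrist force passes 120 N, or if a joint passes its speed limit or range.

## Working session

There is one attempt and no reset: what is moved stays moved. The work goes in short steps, Python scripts to look and compute and a tool call to move; the robot and the scene stay as the last step left them, time stands still between calls to the robot, and variables do not carry over. Pictures are saved under pics/ and viewed, about 8 in all and at most 12, crops included, and the job is handed in when it is done.

Besides the shell and the picture viewer there is one more tool, called by a JSON object that holds its "api" and its "payload". arm_command: Moves the arm, as the interface text tells. Its arguments: {"type":"object","properties":{"plan":{"type":"array","items":{"type":"array","items":{"type":"array","items":{"type":"number"}}}},"squeeze":{"type":"number"}},"required":["plan"]}

```bash
mkdir -p pics
cat > h.py <<'E'
import numpy as np, cv2
from scipy.spatial.transform import Rotation as R
from station import ctrl,get_image,calibration,search_frame,cut_out,mark_of
def w(cam,p):
    T=np.array(calibration(cam)["cam_to_world"]); return T[:3,:3]@np.array(p)+T[:3,3]
def marks(cams=("side","top"),things=("cabinet","catch","handle","hinge")):
    for c in cams:
        for n in things:
            for d in mark_of(c,n)[:1]: print(c,n,round(d["conf"],2),w(c,d["at"]).round(4))
def px(cam,P):
    c=calibration(cam);T=np.linalg.inv(np.array(c["cam_to_world"]));p=T[:3,:3]@np.array(P)+T[:3,3]
    s=p[:2]/p[2];s=s*(1+c["k1"]*(s@s));return np.array([c["fx"]*s[0]+c["cx"],c["fy"]*s[1]+c["cy"]])
def st():
    o=ctrl.get_obs();print("t",round(o["t"],2),"tcp",np.round(o["tool_pos"],4),"rot",np.round(o["tool_rot"],3),"F",np.round(o["contact_force"],1),"open",round(o["opening"],4),"q",np.round(o["q"],3))
    print(R.from_rotvec(o["tool_rot"]).as_matrix().round(3))
def snap(n):
    a=get_image("side");b=get_image("top")
    cv2.imwrite(f"pics/{n}_side.png",a[:,:,::-1]);cv2.imwrite(f"pics/{n}_top.png",b[:,:,::-1]);return a,b
E
python3 - <<'E'
from h import *
snap("a");st()
marks(things=("cabinet","catch","handle","hinge","drill","squeegee","ink","tape"))
for c in("side","top"):print(np.array(calibration(c)["cam_to_world"]).round(3))
E
```

```text
t 0.1 tcp [0.2303 0.5804 0.2302] rot [ 0.295  1.551 -0.298] F [-0.1 -0.4 -1. ] open 0.0854 q [ 1.074  0.053  1.614  0.     1.476 -0.119]
[[-0.001  0.369  0.929]
 [-0.002  0.929 -0.369]
 [-1.    -0.002 -0.   ]]
side cabinet 0.95 [ 0.7391 -0.0935  0.0039]
side catch 0.81 [ 0.6479 -0.0879  0.2139]
side handle 0.58 [ 0.5345 -0.0951  0.176 ]
side hinge 0.75 [0.6212 0.0422 0.1714]
side drill 0.69 [ 0.5714 -0.3584 -0.0024]
side squeegee 0.71 [0.4736 0.2629 0.0019]
side ink 0.82 [0.6406 0.2022 0.0042]
side tape 0.68 [ 0.3134 -0.3003  0.0012]
top catch 0.84 [ 0.6443 -0.0892  0.214 ]
top handle 0.78 [ 0.5343 -0.0936  0.1781]
top hinge 0.68 [0.6169 0.0472 0.171 ]
top drill 0.7 [ 0.5725 -0.3561  0.001 ]
top squeegee 0.63 [0.4712 0.2692 0.0027]
top ink 0.96 [ 6.351e-01  2.033e-01 -4.000e-04]
top tape 0.86 [ 0.3131 -0.3001  0.0007]
[[-0.847 -0.404  0.345  0.254]
 [-0.531  0.64  -0.555  0.482]
 [ 0.003 -0.654 -0.757  0.805]
 [ 0.     0.     0.     1.   ]]
[[ 3.60e-02 -9.73e-01  2.30e-01  2.70e-01]
 [-9.99e-01 -3.50e-02  7.00e-03  7.00e-03]
 [ 1.00e-03 -2.30e-01 -9.73e-01  1.37e+00]
 [ 0.00e+00  0.00e+00  0.00e+00  1.00e+00]]
```

View pics/a_side.png

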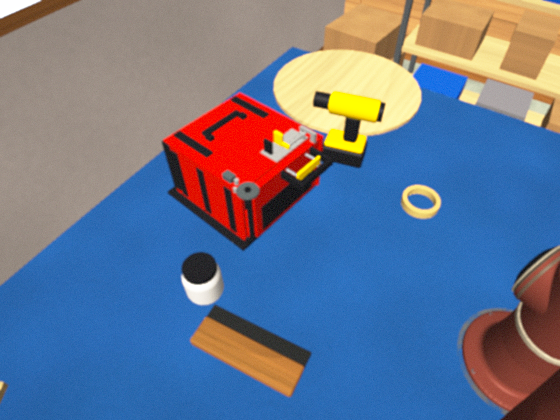

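View pics/a_top.png

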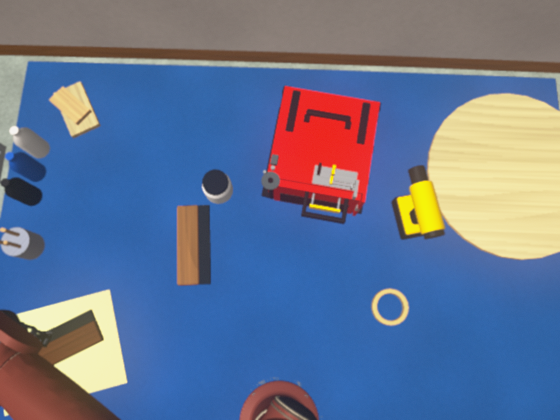

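Run:
```python
from h import *
from scipy.optimize import least_squares
L=dict(cabinet=(0,0,0),catch=(-92,-12,212),handle=(-203.5,-32,174),hinge=(-141,118,174))
obs=[]
for k in range(3):
  for c in("side","top"):
    get_image(c)
    for n in L:
      for d in mark_of(c,n)[:1]:
        if d["conf"]>.4: obs.append((n,w(c,d["at"]),c))
def f(x):
  r=[]
  for n,P,c in obs:
    l=np.array(L[n])/1e3;cs,s=np.cos(x[2]),np.sin(x[2])
    r+=list((P[:2]-x[:2]-[cs*l[0]-s*l[1],s*l[0]+cs*l[1]])*1e3)
  return r
s=least_squares(f,[.74,-.09,0],loss="soft_l1",f_scale=4);print(s.x, np.degrees(s.x[2]))
for (n,P,c),r in zip(obs,np.array(s.fun).reshape(-1,2)):print(c,n,P.round(4),r.round(1))
st()
```

```text
[ 0.74051136 -0.0921894  -0.14209591] -8.141496186775314
side cabinet [ 0.7379 -0.0927  0.003 ] [-2.6 -0.5]
side catch [ 0.6475 -0.0912  0.2141] [-0.2 -0.2]
side handle [ 0.5355 -0.0985  0.1736] [ 1.  -3.4]
side hinge [0.6201 0.0431 0.1731] [ 2.5 -1.5]
top catch [ 0.6486 -0.0917  0.2131] [ 0.9 -0.7]
top handle [ 0.5347 -0.096   0.1739] [ 0.1 -1. ]
top hinge [0.6174 0.0512 0.1774] [-0.3  6.6]
side cabinet [ 0.7401 -0.0894  0.0041] [-0.4  2.8]
side catch [ 0.6505 -0.0903  0.2144] [2.8 0.7]
side handle [ 0.5332 -0.0968  0.1741] [-1.3 -1.8]
side hinge [0.6213 0.0431 0.1716] [ 3.7 -1.5]
top catch [ 0.643  -0.0905  0.2145] [-4.7  0.5]
top handle [ 0.5336 -0.0971  0.1806] [-0.9 -2. ]
top hinge [0.6151 0.045  0.1732] [-2.6  0.4]
side cabinet [ 0.7413 -0.0935  0.0014] [ 0.8 -1.3]
side catch [ 0.6493 -0.0884  0.2109] [1.5 2.7]
side handle [ 0.5332 -0.0947  0.1727] [-1.3  0.3]
side hinge [0.6184 0.0425 0.1744] [ 0.8 -2.1]
top catch [ 0.6472 -0.0923  0.2127] [-0.5 -1.2]
top handle [ 0.5343 -0.0922  0.1765] [-0.2  2.9]
top hinge [0.6179 0.0495 0.1752] [0.3 4.9]
t 2.4 tcp [0.2305 0.5809 0.2313] rot [ 0.296  1.55  -0.296] F [-0.3 -0.3  0.6] open 0.0857 q [ 1.074  0.053  1.613  0.     1.476 -0.119]
[[-0.     0.369  0.929]
 [-0.     0.929 -0.369]
 [-1.    -0.    -0.   ]]
```

The networks and both pictures agree on the cabinet pose, with its yaw at about -8°. In the top view the catch is near (327,172), the handle (325,208), the drill (420,210) and the squeegee (193,245), all clear of the door's swing. I'll take one enlarged look at the catch before descending.

Run:
```python
from h import *
a=cv2.imread("pics/a_side.png");b=cv2.imread("pics/a_top.png")
def C(l):
  x,y,a=.7405,-.0922,-.1421;l=np.array(l)/1e3
  return [x+np.cos(a)*l[0]-np.sin(a)*l[1],y+np.sin(a)*l[0]+np.cos(a)*l[1],l[2]]
for n,im in(("side",a),("top",b)):
  o=px(n,C((-92,-12,212)));print(n,o,px(n,C((-203.5,-32,174))))
cs=[cv2.resize(im[int(o[1])-45:int(o[1])+55,int(o[0])-60:int(o[0])+60],None,fx=4,fy=4,interpolation=cv2.INTER_CUBIC)[:,:396] if 0 else cv2.resize(im[int(o[1])-40:int(o[1])+60,int(o[0])-50:int(o[0])+50],None,fx=4,fy=4,interpolation=cv2.INTER_CUBIC) for n,im in(("side",a),("top",b)) for o in [px(n,C((-92,-12,212)))]]
cv2.imwrite("pics/b.png",np.hstack(cs))
print("targets",C((-92,-12,212)),C((-203.5,-32,174)),C((-141,118,174)))
```

```text
side [271.42035213 142.43895247] [314.90555717 172.13638916]
top [323.69448131 167.97592041] [323.27767773 214.54169143]
targets [np.float64(0.6477278218253293), np.float64(-0.09104980144012202), np.float64(0.212)] [np.float64(0.53451921051553), np.float64(-0.09505733500913754), np.float64(0.174)] [np.float64(0.6176325976467071), np.float64(0.04457938967166804), np.float64(0.174)]
```

View pics/b.png

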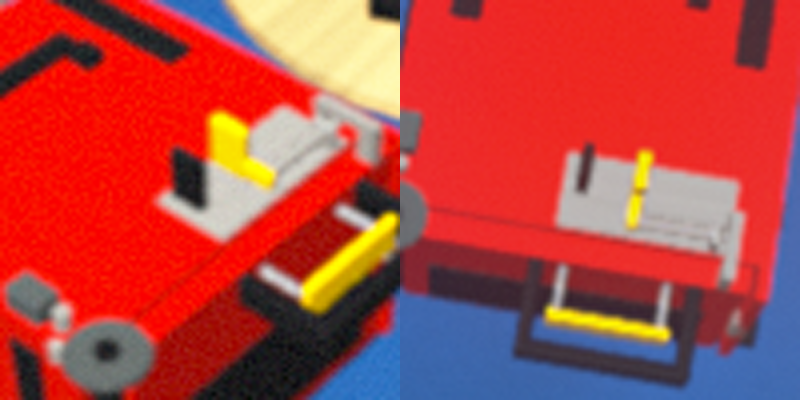

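The crops show the predicted catch point midway between the black rest (185,180) and yellow tab (225,140). There is a low grey housing beyond the yellow tab, so I'll keep the fingertips fairly high. Moving above the catch.

{"api": "arm_command", "payload": {"plan": [[[-0.01,-0.0235,0.0318,0,0,0,0.08],[-0.01,-0.0235,0.0318,0,0,0,0.08],[-0.01,-0.0235,0.0318,0,0,0,0.08],[-0.005,-0.0235,0.0318,0,0,0,0.08],[0,-0.0235,0.0318,0,0,0,0.08],[0,-0.0235,0.0318,0,0,0,0.08],[0,-0.0235,0.0318,0,0,0,0.08],[0,-0.0235,0.0318,0,0,0,0.08],[0,-0.0235,0.0318,0,0,0,0.08],[0,-0.0235,0.0318,0,0,0,0.08],[0,-0.0235,0.0318,0,0,0,0.08],[0,-0.0235,0.0318,0,0,0,0.08],[0,-0.0235,0.0318,0,0,0,0.08],[0,-0.0235,0.0318,0,0,0,0.08],[0,-0.0235,0.0318,0,0,0,0.08],[0,-0.0235,0.0318,0,0,0,0.08],[0,-0.0235,0.0318,0,0,0,0.08],[0,-0.0235,0.0318,0,0,0,0.08],[0,-0.0235,0.0318,0,0,0,0.08],[0,0,0,-7,0,0,0.08]]], "squeeze": 25}}

```text
t: 4.07
tool_pos: [0.6461, -0.0853, 0.27]
tool_rot: [0.195, 1.552, -0.191]
contact_force: [-1.6, -0.1, -0.7]
opening: 0.0799
```

```bash
cat >> h.py <<'E'
X0,Y0,A0=.7405,-.0922,-.1421
def C(l):
    l=np.array(l)/1e3;c,s=np.cos(A0),np.sin(A0)
    return np.array([X0+c*l[0]-s*l[1],Y0+s*l[0]+c*l[1],l[2]])
def go(tgt,yaw):
    "tool-frame shift/turn to have TCP at tgt, pointing down, tool y at angle yaw"
    o=ctrl.get_obs();M=R.from_rotvec(o["tool_rot"]).as_matrix()
    y=np.array([np.cos(yaw),np.sin(yaw),0]);x=np.array([0,0,-1.]);D=np.stack([x,y,np.cross(x,y)],1)
    print("shift mm",(M.T@(np.array(tgt)-o["tool_pos"])*1e3).round(1),"turn deg",np.degrees(R.from_matrix(M.T@D).as_rotvec()).round(2))
    print("shift mm after turning",(D.T@(np.array(tgt)-o["tool_pos"])*1e3).round(1))
E
python3 - <<'E'
from h import *
st();go(C((-92,-12,203)),A0+np.pi/2)
E
```

```text
t 4.07 tcp [ 0.6461 -0.0853  0.27  ] rot [ 0.195  1.552 -0.191] F [-1.6 -0.1 -0.7] open 0.0799 q [-0.247  0.089  1.511  0.004  1.532 -1.572]
[[ 0.01   0.243  0.97 ]
 [ 0.001  0.97  -0.243]
 [-1.     0.004  0.01 ]]
shift mm [67.  -5.4  2.4] turn deg [-5.95  0.57 -0.18]
shift mm after turning [67.  -5.5  2.5]
```

{"api": "arm_command", "payload": {"plan": [[[0,0,0,-6,0.6,-0.2,0.08],[0.01,-0.0055,0.0025,0,0,0,0.08],[0.01,0,0,0,0,0,0.08],[0,0,0,0,0,0,0.08]]]}}

```text
t: 4.4
tool_pos: [0.649, -0.0954, 0.2473]
tool_rot: [0.112, 1.569, -0.113]
contact_force: [-0.3, -0.4, -1.2]
opening: 0.0801
```

Run:
```python
from h import *
a,b=snap("c")
st();go(C((-92,-12,203)),A0+np.pi/2)
marks(things=("catch",))
o=px("side",C((-92,-12,212)));p=px("top",C((-92,-12,212)))
cs=[cv2.resize(im[int(o[1])-60:int(o[1])+40,int(o[0])-50:int(o[0])+50,::-1],None,fx=4,fy=4,interpolation=cv2.INTER_CUBIC) for im,o in((a,o),(b,p))]
cv2.imwrite("pics/c.png",np.hstack(cs))
```

```text
t 4.5 tcp [ 0.6494 -0.0951  0.2491] rot [ 0.111  1.567 -0.112] F [-0.3  0.1 -0. ] open 0.0798 q [-0.259  0.115  1.517 -0.     1.509 -1.687]
[[ 0.     0.141  0.99 ]
 [-0.     0.99  -0.141]
 [-1.    -0.     0.001]]
shift mm [46.1  3.8 -2.2] turn deg [0.01 0.03 0.02]
shift mm after turning [46.1  3.8 -2.2]
side catch 0.9 [ 0.6462 -0.0887  0.2151]
```

View pics/c.png

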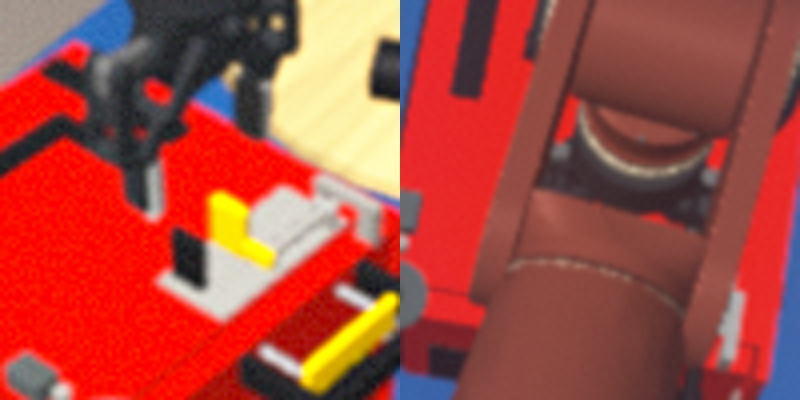

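The side view shows the fingers open on both sides of the tabs: left fingertip (150,210), right (255,130). Descending, then closing.

{"api": "arm_command", "payload": {"plan": [[[0.012,0.003,-0.002,0,0,0,0.08],[0.012,0,0,0,0,0,0.08],[0.012,0,0,0,0,0,0.08],[0.008,0,0,0,0,0,0.08],[0,0,0,0,0,0,0.08]]]}}

```text
t: 5.02
tool_pos: [0.6485, -0.0896, 0.204]
tool_rot: [0.109, 1.562, -0.111]
contact_force: [-0.4, -0.2, -0.6]
opening: 0.0797
```

Run:
```python
from h import *
st();go(C((-92,-12,203)),A0+np.pi/2)
```

```text
t 5.02 tcp [ 0.6485 -0.0896  0.204 ] rot [ 0.109  1.562 -0.111] F [-0.4 -0.2 -0.6] open 0.0797 q [-0.251  0.135  1.571 -0.     1.43  -1.682]
[[ 0.006  0.139  0.99 ]
 [-0.002  0.99  -0.139]
 [-1.    -0.001  0.006]]
shift mm [ 1.  -1.5 -0.6] turn deg [0.12 0.35 0.05]
shift mm after turning [ 1.  -1.5 -0.5]
```

{"api": "arm_command", "payload": {"plan": [[[0.001,-0.001,0,0,0,0,0.06],[0,0,0,0,0,0,0.05],[0,0,0,0,0,0,0.04],[0,0,0,0,0,0,0.035],[0,0,0,0,0,0,0.03],[0,0,0,0,0,0,0.028],[0,0,0,0,0,0,0.028],[0,0,0,0,0,0,0.028]]], "squeeze": 25}}

```text
t: 5.68
tool_pos: [0.648, -0.0919, 0.2032]
tool_rot: [0.107, 1.563, -0.113]
contact_force: [-0.0, -0.2, -1.7]
opening: 0.031
```

Run:
```python
from h import *
st();go(C((-92,-12,203)),A0+np.pi/2)
```

```text
t 5.68 tcp [ 0.648  -0.0919  0.2032] rot [ 0.107  1.563 -0.113] F [-0.  -0.2 -1.7] open 0.031 q [-0.253  0.136  1.572 -0.003  1.429 -1.683]
[[ 0.004  0.14   0.99 ]
 [-0.004  0.99  -0.14 ]
 [-1.    -0.003  0.005]]
shift mm [ 0.2  0.8 -0.3] turn deg [0.1  0.27 0.18]
shift mm after turning [ 0.2  0.8 -0.3]
```

{"api": "arm_command", "payload": {"plan": [[[0,0,0,0,0,0,0.024],[0,0,0,0,0,0,0.024],[0,0,0,0,0,0,0.024],[0,0,0,0,0,0,0.024]]], "squeeze": 40}}

```text
t: 6.02
tool_pos: [0.648, -0.0917, 0.2033]
tool_rot: [0.107, 1.564, -0.112]
contact_force: [-0.1, 1.3, -1.2]
opening: 0.0305
```

The opening stays at 31 mm under 40 N, so the tab is at its stop. Releasing, lifting, and turning 90° towards the handle.

{"api": "arm_command", "payload": {"plan": [[[0,0,0,0,0,0,0.06],[0,0,0,0,0,0,0.06],[0,0,0,0,0,0,0.06],[-0.02,0,0,0,0,0,0.056],[-0.025,0,0,0,0,0,0.056],[-0.02,0,0,0,0,0,0.056],[0,0,0,7,0,0,0.056],[0,0,0,7,0,0,0.056],[0,0,0,7,0,0,0.056],[0,0,0,7,0,0,0.056],[0,0,0,7,0,0,0.056],[0,0,0,7,0,0,0.056],[0,0,0,7,0,0,0.056],[0,0,0,7,0,0,0.056],[0,0,0,7,0,0,0.056],[0,0,0,7,0,0,0.056],[0,0,0,7,0,0,0.056],[0,0,0,7,0,0,0.056],[0,0,0,6,0,0,0.056],[0,0,0,0,0,0,0.056]]], "squeeze": 30}}

```text
t: 7.68
tool_pos: [0.6517, -0.0919, 0.2814]
tool_rot: [1.356, 1.099, -1.329]
contact_force: [-0.6, -0.0, -0.4]
opening: 0.0558
```

Run:
```python
from h import *
st();go(C((-201.5,-32,250)),A0)
```

```text
t 7.68 tcp [ 0.6517 -0.0919  0.2814] rot [ 1.356  1.099 -1.329] F [-0.6 -0.  -0.4] open 0.0558 q [-0.255  0.092  1.489  0.004  1.54  -0.068]
[[ 0.021  0.982 -0.185]
 [-0.002 -0.185 -0.983]
 [-1.     0.021 -0.002]]
shift mm [  29.  -113.2   24.8] turn deg [-2.55 -0.11 -1.22]
shift mm after turning [  31.4 -113.5   19.7]
```

{"api": "arm_command", "payload": {"plan": [[[0,0,0,-2.5,-0.1,-1.2,0.056],[0.002,-0.037,0.0065,0,0,0,0.056],[0.002,-0.037,0.0065,0,0,0,0.056],[0.002,-0.037,0.0065,0,0,0,0.056],[0,0,0,0,0,0,0.056],[0,0,0,0,0,0,0.056]]]}}

```text
t: 8.18
tool_pos: [0.5349, -0.0958, 0.2675]
tool_rot: [1.297, 1.16, -1.306]
contact_force: [0.3, -0.4, 1.1]
opening: 0.056
```

Run:
```python
from h import *
a,b=snap("d")
st();go(C((-201.5,-32,157)),A0)
marks(things=("catch","handle"))
for c in("side","top"):
  for d in mark_of(c,"lock")[:1]:print(d)
o=px("side",C((-160,-22,212)));p=px("top",C((-160,-32,212)))
cs=[cv2.resize(im[int(o[1])-50:int(o[1])+50,int(o[0])-50:int(o[0])+50,::-1],None,fx=4,fy=4,interpolation=cv2.INTER_CUBIC) for im,o in((a,o),(b,p))]
cv2.imwrite("pics/d.png",np.hstack(cs))
```

```text
t 8.28 tcp [ 0.5361 -0.0958  0.2679] rot [ 1.298  1.159 -1.307] F [ 0.7  0.3 -0. ] open 0.056 q [-3.140e-01 -1.510e-01  1.749e+00  1.000e-03  1.556e+00 -1.900e-01]
[[-0.011  0.992 -0.124]
 [ 0.005 -0.124 -0.992]
 [-1.    -0.011 -0.003]]
shift mm [110.9   1.7  -0.2] turn deg [ 1.03 -0.18  0.66]
shift mm after turning [110.9   0.4  -0.6]
side catch 0.93 [ 0.6476 -0.0889  0.2135]
side handle 0.7 [ 0.5352 -0.0943  0.174 ]
top handle 0.92 [ 0.5352 -0.0947  0.1786]Traceback (most recent call last):
  File "<stdin>", line 6, in <module>
ValueError: it knows: cabinet, catch, drill, handle, hinge, ink, squeegee, tape
```

Run:
```python
from h import *
a=cv2.imread("pics/d_side.png");b=cv2.imread("pics/d_top.png")
o=px("side",C((-150,-22,205)));p=px("top",C((-150,-32,212)))
cv2.imwrite("pics/d.png",np.hstack([cv2.resize(im[int(o[1])-50:int(o[1])+50,int(o[0])-50:int(o[0])+50],None,fx=4,fy=4,interpolation=cv2.INTER_CUBIC) for im,o in((a,o),(b,p))]))
```

```text
(no output)
```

View pics/d.png

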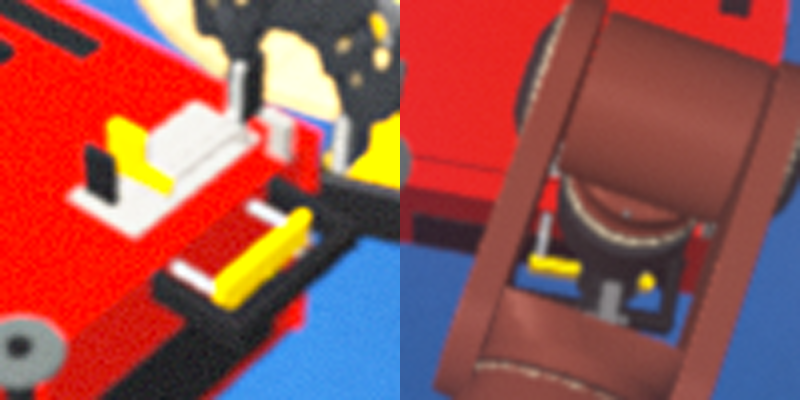

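{"api": "arm_command", "payload": {"plan": [[[0.02,0.0005,0,1,0,0.7,0.056],[0.022,0,0,0,0,0,0.056],[0.015,0,0,0,0,0,0.056],[0,0,0,0,0,0,0.056]]]}}

```text
t: 8.82
tool_pos: [0.5427, -0.0965, 0.2133]
tool_rot: [1.317, 1.134, -1.304]
contact_force: [-0.8, 0.3, -0.2]
opening: 0.0558
```

Run:
```python
from h import *
st();go(C((-201.5,-32,157)),A0)
```

```text
t 8.82 tcp [ 0.5427 -0.0965  0.2133] rot [ 1.317  1.134 -1.304] F [-0.8  0.3 -0.2] open 0.0558 q [-0.313 -0.118  1.81   0.003  1.441 -0.173]
[[ 0.009  0.99  -0.139]
 [ 0.001 -0.14  -0.99 ]
 [-1.     0.009 -0.002]]
shift mm [56.2 -6.8 -0.2] turn deg [ 0.12 -0.11 -0.52]
shift mm after turning [56.3 -6.3 -0.3]
```

The side crop shows the yellow tab (120,145) now up against the black rest (100,170), so the catch is back. The pads are above the handle bars. Correcting by 6.5 mm and going down.

{"api": "arm_command", "payload": {"plan": [[[0.0,-0.0065,0,0,0,-0.5,0.056],[0,0,0,0,0,0,0.056],[0.012,0,0,0,0,0,0.056],[0.01,0,0,0,0,0,0.056],[0,0,0,0,0,0,0.056]]]}}

```text
t: 9.23
tool_pos: [0.5387, -0.096, 0.1934]
tool_rot: [1.313, 1.138, -1.307]
contact_force: [-0.4, 0.3, -0.9]
opening: 0.056
```

Run:
```python
from h import *
get_image("side");st();go(C((-201.5,-32,157)),A0)
marks(("side",),things=("handle",)*3)
```

```text
t 9.28 tcp [ 0.5389 -0.0961  0.1942] rot [ 1.313  1.137 -1.306] F [ 0.2 -0.4 -0.2] open 0.0564 q [-0.313 -0.111  1.835  0.002  1.412 -0.175]
[[ 0.005  0.99  -0.138]
 [ 0.    -0.138 -0.99 ]
 [-1.     0.005 -0.001]]
shift mm [37.2 -2.7 -0.4] turn deg [ 0.2  -0.06 -0.3 ]
shift mm after turning [37.2 -2.5 -0.4]
side handle 0.68 [ 0.5348 -0.0967  0.1723]
side handle 0.68 [ 0.5348 -0.0967  0.1723]
side handle 0.68 [ 0.5348 -0.0967  0.1723]
```

{"api": "arm_command", "payload": {"plan": [[[0.01,-0.0025,0,0,0,-0.3,0.056],[0.01,-0.0005,0,0,0,0,0.056],[0.01,0,0,0,0,0,0.056],[0.007,0,0,0,0,0,0.056],[0,0,0,0,0,0,0.056]]]}}

```text
t: 9.85
tool_pos: [0.5369, -0.0961, 0.156]
tool_rot: [1.312, 1.138, -1.308]
contact_force: [0.2, -0.4, -0.4]
opening: 0.0561
```

Run:
```python
from h import *
st();go(C((-203.5,-32,157)),A0)
```

```text
t 9.85 tcp [ 0.5369 -0.0961  0.156 ] rot [ 1.312  1.138 -1.308] F [ 0.2 -0.4 -0.4] open 0.0561 q [-3.140e-01 -8.100e-02  1.874e+00  1.000e-03  1.346e+00 -1.750e-01]
[[ 0.004  0.99  -0.138]
 [-0.    -0.138 -0.99 ]
 [-1.     0.004 -0.   ]]
shift mm [-1.  -2.5 -0.7] turn deg [ 0.2  -0.01 -0.21]
shift mm after turning [-1.  -2.5 -0.7]
```

No contact. Closing on both bars.

{"api": "arm_command", "payload": {"plan": [[[0,-0.002,0,0,0,0,0.045],[0,0,0,0,0,0,0.038],[0,0,0,0,0,0,0.032],[0,0,0,0,0,0,0.026],[0,0,0,0,0,0,0.02],[0,0,0,0,0,0,0.015],[0,0,0,0,0,0,0.015],[0,0,0,0,0,0,0.015],[0,0,0,0,0,0,0.015]]], "squeeze": 40}}

```text
t: 10.6
tool_pos: [0.5333, -0.0957, 0.1563]
tool_rot: [1.313, 1.14, -1.312]
contact_force: [-1.6, -0.1, -1.2]
opening: 0.0202
```

Run:
```python
from h import *
st();go(C((-203.5,-32,157)),A0)
```

```text
t 10.6 tcp [ 0.5333 -0.0957  0.1563] rot [ 1.313  1.14  -1.312] F [-1.6 -0.1 -1.2] open 0.0202 q [-0.315 -0.088  1.879  0.     1.35  -0.174]
[[-0.    0.99 -0.14]
 [ 0.   -0.14 -0.99]
 [-1.   -0.   -0.  ]]
shift mm [-0.7  1.1 -0.9] turn deg [ 0.07 -0.02  0.01]
shift mm after turning [-0.7  1.1 -0.9]
```

Opening is 20 mm, so the bar is fully squeezed. Starting the swing with 3° per row.

{"api": "arm_command", "payload": {"plan": [[[0,-0.0078,-0.0035,3,0,0,0.015],[0,-0.0078,-0.0035,3,0,0,0.015],[0,-0.0078,-0.0035,3,0,0,0.015],[0,-0.0078,-0.0035,3,0,0,0.015],[0,-0.0078,-0.0035,3,0,0,0.015],[0,-0.0078,-0.0035,3,0,0,0.015]]]}}

```text
t: 11.1
tool_pos: [0.4943, -0.0631, 0.1563]
tool_rot: [1.541, 0.951, -1.54]
contact_force: [2.0, 0.0, 0.1]
opening: 0.0202
```

```bash
cat >> h.py <<'E'
def door():
    o=ctrl.get_obs();M=R.from_rotvec(o["tool_rot"]).as_matrix();H=C((-141,118,174));p=o["tool_pos"]
    d=p[:2]-H[:2];r=np.hypot(*d);a=A0+np.arctan2(-150,-62.5)-np.arctan2(d[1],d[0]);a=(a+np.pi)%(2*np.pi)-np.pi
    y=A0-np.arctan2(M[1,1],M[0,1])
    print("t",round(o["t"],2),"door deg by pos",np.degrees(a).round(2),"by yaw",np.degrees(y).round(2),"radius err mm",((r-.1625)*1e3).round(1),"tool x",M[:,0].round(3),"F",np.round(o["contact_force"],1),"F tool",(M.T@o["contact_force"]).round(1),"tau",np.round(o["wrist_torque"],2),"open",round(o["opening"],4),"z",p[2].round(4),"q",np.round(o["q"],2))
    # correction to the tool pose that fits door angle a
    t=A0-a;c,s=np.cos(t),np.sin(t);tgt=np.array([H[0]+c*-.0625+s*.150,H[1]+s*-.0625-c*.150,.1563]);go(tgt,t)
E
python3 -c "
from h import *
door()"
```

```text
t 11.1 door deg by pos 18.1 by yaw 18.36 radius err mm 1.2 tool x [ 0.002 -0.002 -1.   ] F [2.  0.  0.1] F tool [-0.1  1.8 -0.9] tau [ 0.12 -0.2   0.28] open 0.0202 z 0.1563 q [-0.28 -0.2   1.98 -0.    1.36  0.19]
shift mm [-0.   0.5 -1.1] turn deg [-0.26  0.04 -0.16]
shift mm after turning [-0.   0.5 -1.1]
```

The door follows well, at 18°. Continuing through the check.

{"api": "arm_command", "payload": {"plan": [[[0,-0.0078,-0.0037,3,0,0,0.015],[0,-0.0078,-0.0036,3,0,0,0.015],[0,-0.0078,-0.0035,3,0,0,0.015],[0,-0.0078,-0.0035,3,0,0,0.015],[0,-0.0078,-0.0035,3,0,0,0.015],[0,-0.0078,-0.0035,3,0,0,0.015],[0,-0.0078,-0.0035,3,0,0,0.015],[0,-0.0078,-0.0035,3,0,0,0.015],[0,-0.0078,-0.0035,3,0,0,0.015],[0,-0.0078,-0.0035,3,0,0,0.015]]]}}

```text
t: 11.93
tool_pos: [0.4568, 0.0146, 0.1563]
tool_rot: [1.897, 0.545, -1.892]
contact_force: [1.8, -0.9, -2.0]
opening: 0.0201
```

```bash
python3 -c "
from h import *
door()"
```

```text
t 11.93 door deg by pos 48.68 by yaw 49.2 radius err mm 1.1 tool x [ 0.005 -0.009 -1.   ] F [ 1.8 -0.9 -2. ] F tool [ 2.   1.7 -1. ] tau [ 0.2  -0.09  0.33] open 0.0201 z 0.1563 q [-0.13 -0.31  2.07 -0.01  1.38  0.88]
shift mm [-0.   0.4 -1.1] turn deg [-0.51  0.01 -0.59]
shift mm after turning [-0.   0.4 -1. ]
```

{"api": "arm_command", "payload": {"plan": [[[0,-0.0078,-0.0037,3,0,0,0.015],[0,-0.0078,-0.0036,3,0,0,0.015],[0,-0.0078,-0.0036,2.9,0,-0.3,0.015],[0,-0.0078,-0.0036,2.9,0,-0.3,0.015],[0,-0.0078,-0.0035,3,0,0,0.015],[0,-0.0078,-0.0035,3,0,0,0.015],[0,-0.0078,-0.0035,3,0,0,0.015],[0,-0.0078,-0.0035,3,0,0,0.015],[0,-0.0078,-0.0035,3,0,0,0.015],[0,-0.0078,-0.0035,3,0,0,0.015]]]}}

```text
t: 12.77
tool_pos: [0.4645, 0.1008, 0.1563]
tool_rot: [2.202, 0.031, -2.199]
contact_force: [0.6, -1.5, -1.2]
opening: 0.0199
```

```bash
python3 -c "
from h import *
door()"
```

```text
t 12.77 door deg by pos 79.38 by yaw 79.86 radius err mm 0.7 tool x [ 0.001 -0.007 -1.   ] F [ 0.6 -1.5 -1.2] F tool [ 1.2  1.6 -0.5] tau [-0.01 -0.12  0.25] open 0.0199 z 0.1563 q [ 0.06 -0.26  2.03 -0.01  1.37  1.6 ]
shift mm [ 0.   0.2 -0.6] turn deg [-0.48 -0.06 -0.4 ]
shift mm after turning [ 0.   0.3 -0.6]
```

{"api": "arm_command", "payload": {"plan": [[[0,-0.0078,-0.0037,3,0,0,0.015],[0,-0.0078,-0.0036,3,0,0,0.015],[0,-0.0078,-0.0036,2.9,0,-0.2,0.015],[0,-0.0078,-0.0035,2.9,0,-0.2,0.015],[0,-0.0078,-0.0035,3,0,0,0.015],[0,-0.004,-0.0018,1.5,0,0,0.015],[0,0,0,0,0,0,0.015],[0,0,0,0,0,0,0.015],[0,0,0,0,0,0,0.015]]]}}

```text
t: 13.52
tool_pos: [0.4873, 0.1425, 0.1563]
tool_rot: [-2.087, 0.276, 2.091]
contact_force: [-1.5, -1.2, -0.4]
opening: 0.0199
```

Run:
```python
from h import *
door()
a,b=snap("e")
print("dq",np.abs(ctrl.get_obs()["dq"]).max())
door()
marks(things=("handle","hinge","cabinet","catch","drill","squeegee","ink","tape"))
cv2.imwrite("pics/e.png",cv2.resize(np.hstack([a[60:360,100:480],b[60:360,150:530]])[:,:,::-1],(800,316)))
```

```text
t 13.52 door deg by pos 96.16 by yaw 96.47 radius err mm 0.5 tool x [-0.003 -0.008 -1.   ] F [-1.5 -1.2 -0.4] F tool [0.4 1.5 1.1] tau [0.02 0.03 0.06] open 0.0199 z 0.1563 q [ 0.14 -0.17  1.95 -0.01  1.36  1.97]
shift mm [ 0.   0.2 -0.4] turn deg [-0.31  0.06 -0.46]
shift mm after turning [ 0.   0.2 -0.4]
dq 0.0045882844022680485
t 13.62 door deg by pos 96.16 by yaw 96.49 radius err mm 0.5 tool x [-0.003 -0.007 -1.   ] F [-1.4 -1.6  0.1] F tool [-0.   1.9  1. ] tau [0.02 0.13 0.13] open 0.0202 z 0.1563 q [ 0.14 -0.17  1.95 -0.01  1.36  1.97]
shift mm [ 0.   0.2 -0.4] turn deg [-0.33  0.05 -0.45]
shift mm after turning [ 0.   0.2 -0.4]
side handle 0.96 [0.4861 0.1416 0.1744]
side hinge 0.68 [0.6159 0.043  0.1729]
side cabinet 0.67 [ 0.7399 -0.0919  0.0029]
side catch 0.46 [ 0.4739  0.2637 -0.0015]
side drill 0.41 [ 0.3172 -0.3006  0.0028]
side squeegee 0.85 [ 0.4715  0.2648 -0.0006]
side ink 0.65 [0.6415 0.2024 0.005 ]
side tape 0.64 [ 0.3168 -0.2985  0.0022]
top handle 0.66 [0.4895 0.1439 0.1772]
top hinge 0.63 [0.6153 0.0487 0.1725]
top catch 0.57 [ 0.6457 -0.0897  0.2121]
top drill 0.93 [ 5.752e-01 -3.542e-01 -4.000e-04]
top squeegee 0.76 [0.4696 0.2695 0.0031]
top tape 0.93 [ 0.313  -0.2979 -0.0017]
```

View pics/e.png

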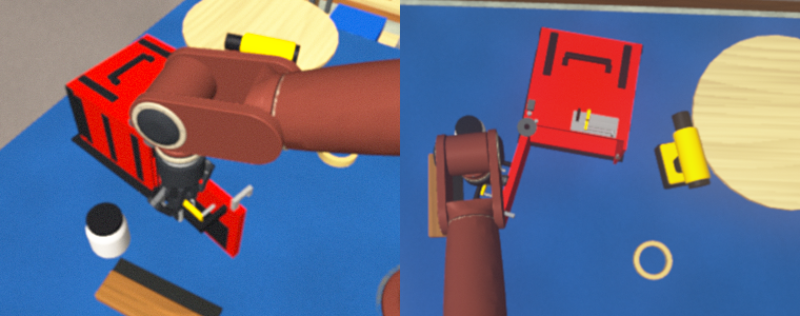

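The picture shows the door standing straight out from the hinge (528,128) to its free edge (507,213) in the top view, with the gripper still on the handle. The catch tab is beside its rest (588,118) and the loose items have not moved. Handing in.

```bash
python3 -c "
from station import finish_job
print(finish_job())
from h import *
door()"
```

```text
the job is handed in; nothing more can be done
None
the job is handed in; nothing more can be done
```

The cabinet door is open at about 96°, and the gripper is still holding it there with the yellow bar squeezed. I handed the job in at about 14 s on the robot's clock.

- **Catch:** with the door shut, I squeezed the yellow catch back first. It stopped at a 31 mm opening under 40 N, against a listed 32 mm. A picture then showed it against the black finger rest.
- **Door:** I squeezed the handle's yellow bar to 20 mm (listed 21 mm) and swung the door along its arc past the check.
- **Last checks:** the door angle came out at 96.2° from the tool position and 96.5° from its heading. The arm was still, the external force was about 2 N, and the opening stayed at 20 mm.
- **Loose items:** the drill, squeegee and tape measured within about 4 mm of where they started in the top view. The ink jar was hidden from the top camera but stayed put in the side one.

In the last pictures the side camera put the catch on the squeegee (confidence 0.46) and the drill on the tape roll (0.41). The arm was hiding both from it, so I disregarded those two readings; the top camera placed both correctly.

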